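Reset the locked pull-set dial of the exposure timer

ROBOT

A 7-joint arm with a two-finger parallel gripper is mounted at the origin on a cart in front of the work surface, level with it; the furniture and walls round the work are solid. World frame = base frame: x ahead of the robot, y to its left, z up, the work surface at z = 0. Lengths are in m, angles in rad, forces in N, time in s.
With the tool pointing down it reaches from about 0.425 to 0.925 m from the base axis. Payload 6.8 kg.
Tool frame: the origin (TCP) lies at the very end of the fingers, on their centre line; the grasp point (between the pads) lies 19 mm behind it; y points along the fingers, x is the direction in which the jaws open and shut, and the axes are right-handed (so a half turn about y gives the same grasp; the last joint's range is limited). The gripper opens to 85 mm and grips with 20 to 120 N. Pads are 22 mm wide; open, the fingers measure 114 mm over their backs; the gripper's body (76 mm by 85 mm) begins 54 mm behind the grasp point. The pads swing forward as they close: fully open they stand 13 mm farther back than shut.
Start: joints at [1.109, 0.477, 0.022, 1.555, -0.011, 1.109, -0.083], TCP at [0.234, -0.633, 0.231] pointing down, gripper open.
Joint ranges: [-2.96, 2.96], [-0.34, 2.1], [-1.41, 1.46], [0.24, 2.44], [-1.37, 4.51], [0.17, 1.92], [-2.96, 2.96]. Speed limits (rad/s): [2.39, 2.39, 3.14, 3.14, 3.14, 3.14, 3.14].

INTERFACE

Orientations are given as a rotation vector (axis times angle).
In Python, from bench import r, imaging gives the robot as it stands.
- The arm moves only by the shell command python3 -m jog 'ROWS' [FORCE]. ROWS is text: rows parted by semicolons, each of 7 numbers parted by spaces: the turn, a rotation vector about the tool's x, y, z in degrees, then the shift along the tool's x, y, z in mm, then the opening, from 0 (shut) to 1 (fully open). A call has exactly 5 rows; each row shifts and turns the commanded pose from where the row before left it, along the tool's axes as they then stand; what a row does not reach is not made up. A row lasts 1/12 s, in which the tool goes at most 41.7 mm and 7.16 degrees, less where a joint would pass 70% of its speed; a pose out of reach is approached as far as the arm can. A call with a gripper value outside its range is refused whole. The fingers move at their own pace and stop on an object; FORCE is the grip in N (left out, the last holds). Time passes only in rows, so rows that do not move let the fingers close, or fill a call up. It gives the time, the measured TCP pose, the force and the opening at its end, in the units of the state.
- r.get_obs(): the state, without advancing time (a new reading comes with each control period).
- imaging.grab_frame(name): name is "scene" or "side" or "wrist"; returns a dict with "color" (480x640x3 uint8, red, green, blue), "z_map" (480x640 float32, m along the optical axis (not along the pixel's ray), 0 where there is no reading), "fx", "fy", "cx", "cy" (pixels), "world_to_cam" (4x4, takes a point from world to camera coordinates); the wrist camera has in their place "hand_eye" (4x4, takes a point from camera to tool coordinates, whose origin is the TCP and whose axes are the tool frame's). Camera axes: x right, y up, looking along -z (the intrinsics and any distortion apply to the point x, -y, -z); pixel columns grow to the right and rows downward; lengths in m; the calibration is good to about 2 mm. A picture is of the moment at which its call begins: read the wrist's pose just before it.
- r.hand_in(): hands the job in, once; it reports no verdict.
The state is a dict: "clock": time; "joints": joint angles; "qvel": joint speeds; "tau": joint torques, N m; "tcp_pos": TCP position; "orientation": TCP orientation; "contact_force": force on the tool from outside, world axes, zero at the start; "moment": the same for the moment, N m; "grip_width": finger opening in m.
Only numpy, scipy, OpenCV 4.12 (cv2) and the standard library are available. Lean on these libraries where they do the work, as an engineer would, in place of code of your own. Each camera call takes 0.05 s, during which the arm holds its last target.

TASK

The dial on top of the exposure timer is locked at its home line. Pull it straight up to free it, turn it clockwise past the raised index tab until you feel the locking slot that lies a little beyond the tab, and push it back in there until it is fully home, then let go. Be gentle: never force the dial against its lock (no twisting while it is in, no hard pushing where there is no slot), and leave the other things on the bench where they are.

Things in the scene. Friction and masses are not known exactly. Their poses are not given: they have to be found in the camera images.
- timer: the exposure timer: a grey box with an aluminium top plate, 160 (x) by 190 (y) by 58 mm high, fixed to the bench. Origin at the centre of its underside; z up; -x is its front (blank display window). The dial's axis is vertical, at x -25 mm, y +30 mm in this frame. The dial's home line (thick engraved line) lies in the direction +y from the dial's axis.
- dial_grip (a point): a point on the dial's axis inside its upright grip bar, 33 mm above the timer's top when the dial is in; rises with the dial. The black grip bar is 44 mm long, 14 mm wide (grasp across the width) with flat sides and reaches from 10 to 44 mm above the timer's top (dial in). Below it lies a round skirt of 56 mm diameter. x axis: along the bar, towards the pointer nose and white line; z up.
- index_tab (a point): the raised dark steel index tab, 20 mm long radially, 6 mm wide and 6 mm high, on a steel ring (82 mm diameter, 2.5 mm high) round the dial; this point is at the top of its outer end, 56 mm from the dial's axis. It stands 0.70 to 0.92 rad clockwise (from above) from the home line. It does not move. The locking slot lies 0.10 to 0.50 rad clockwise beyond the tab's direction, as seen from the dial's axis; where exactly is not visible and must be felt.
- dial_stem (a joint): how far the dial is pulled up (m): 0 fully home, 0.014 upper stop. Slides with 3 N friction, stays where left. Unlocked above 0.008. Only at home and in the slot can it go down to 0; elsewhere a hidden 6 mm wide key under the dial meets a springy land at 0.008 (about 4 N per mm of pressing, besides the friction). The slot takes the key within about 0.025 rad either side of its middle.
- dial (a joint): how far the dial is turned (rad), growing clockwise seen from above; 0 when the pointer is at the home line. It starts within 0.06 of 0. Stops at -0.15 and 1.9. While the dial is in at home it has play up to about 0.15 and is then blocked. Turns with about 0.04 N m of friction and stays where it is left. The key sits 40 mm from the axis; more than 20 N on the key damages the lock.
- pin_tin: flat tin 42x64x18 mm lying on the timer's top, rear right; leave alone
- film_can: film can, 35 mm diameter, 51 mm high, standing right of the timer; leave alone
- clip: black bulldog clip 32x51x16 mm lying left of the timer; leave alone
- eraser: eraser 23x46x13 mm, lying behind the yellow pad; leave alone
- tape: roll of masking tape, 118 mm diameter, 25 mm high, behind the yellow pad, right; leave alone
- bottle_small: small brown bottle, 32 mm diameter, 72 mm high; leave alone
- bottle_big: larger brown bottle, 48 mm diameter, 105 mm high; leave alone

How it is judged:
By the outcome, as a careful person would: the job done as asked, in the order asked, and still so for the second after the job is handed in, with the robot touching nothing.
It also fails if it takes over 61 s, if anything falls off the work surface, if the arm or the gripper's body presses on something with over 40 N, if the wrist force passes 120 N, or if a joint passes its speed limit or range.

## Working session

There is one attempt and no reset: what is moved stays moved. The work goes in short steps, Python scripts to look and compute and a shell command to move; the robot and the scene stay as the last step left them, time stands still between calls to the robot, and variables do not carry over. Pictures are saved under pics/ and viewed, and the job is handed in when it is done.

```bash
ls; mkdir -p pics; python3 - <<'E'
from bench import r, imaging
import cv2
print(r.get_obs())
for n in ("scene","side","wrist"):
    f=imaging.grab_frame(n); cv2.imwrite(f"pics/{n}0.png",f["color"][:,:,::-1])
    print(n,f["fx"],f["fy"],f["cx"],f["cy"],f.get("world_to_cam",f.get("hand_eye")).round(4).tolist() if True else 0,[k for k in f])
E
```

```text
pics
{'clock': 0.0, 'joints': array([ 1.10888604,  0.47781078,  0.02234678,  1.55645061, -0.01148384,
        1.10930412, -0.08310241]), 'qvel': array([ 4.25342419e-04, -8.36922808e-04, -1.07032093e-04, -6.03547362e-04,
        1.55796253e-03,  1.71838615e-03,  2.32146880e-06]), 'tau': array([ 5.81563181e-04, -5.96450222e+01,  1.60863485e+00, -2.81197232e+01,
        1.25666810e-02,  9.38805286e-03,  1.49435323e-05]), 'tcp_pos': array([ 0.23364186, -0.63264142,  0.23031906]), 'orientation': array([-1.35512267,  0.9459148 , -0.94327605]), 'contact_force': array([-0.08355832,  0.12476854,  0.33734401]), 'moment': array([ 0.01619242, -0.01949991,  0.00150544]), 'grip_width': 0.0856159360728573}
scene 529.9377562398404 529.9377562398404 325.04397296063587 245.94044392239164 [[-0.5328, -0.8462, -0.0109, 0.2814], [0.3986, -0.2623, 0.8788, -0.3307], [-0.7465, 0.4639, 0.477, -1.0275], [0.0, 0.0, 0.0, 1.0]] ['color', 'z_map', 'fx', 'fy', 'cx', 'cy', 'world_to_cam']
side 488.9025469016049 488.9025469016049 324.2766156091228 229.9480360500878 [[0.999, -0.0411, -0.0178, -0.6023], [0.0382, 0.5745, 0.8176, -0.0835], [-0.0234, -0.8175, 0.5755, -1.0778], [0.0, 0.0, 0.0, 1.0]] ['color', 'z_map', 'fx', 'fy', 'cx', 'cy', 'world_to_cam']
wrist 380.89130665256516 380.89130665256516 319.97349933615476 237.67138770760587 [[1.0, -0.0003, 0.0004, 0.0005], [0.0005, 0.3214, -0.9469, -0.1429], [0.0002, 0.9469, 0.3214, 0.0821], [0.0, 0.0, 0.0, 1.0]] ['color', 'z_map', 'fx', 'fy', 'cx', 'cy', 'hand_eye']
```

View pics/scene0.png

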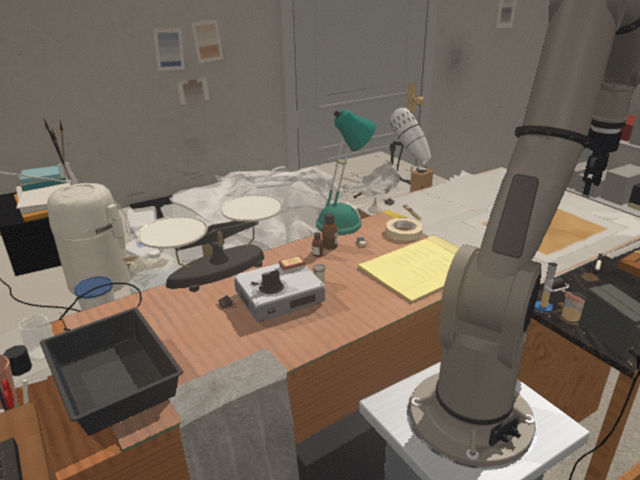

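View pics/side0.png

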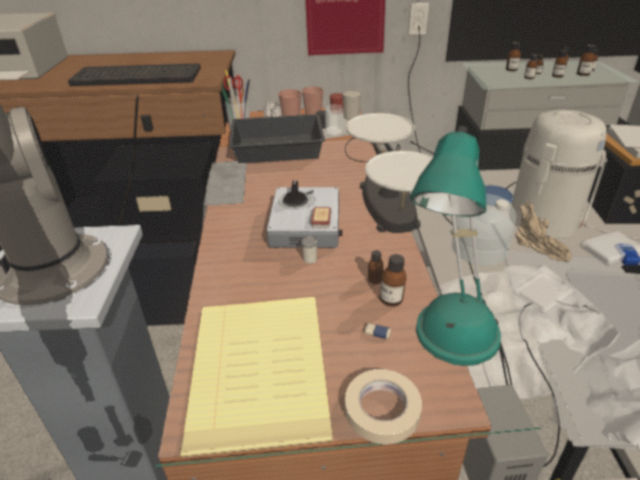

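View pics/wrist0.png

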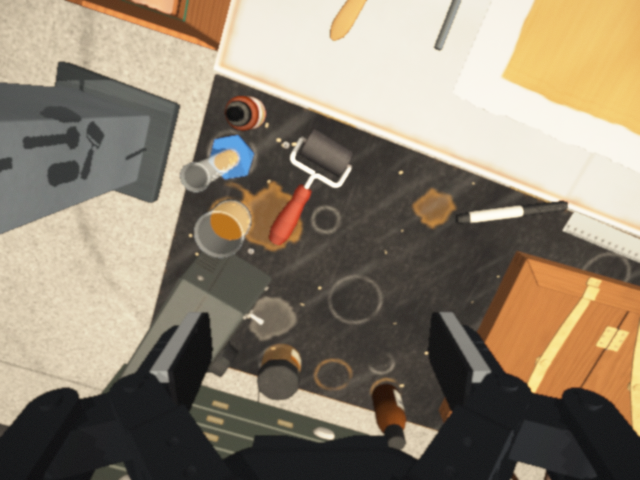

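The scene view shows the timer's dial at about (272,283), and the side view at about (295,195). Next I'll zoom in and measure.

```bash
cat > h.py <<'E'
import numpy as np, cv2
from scipy.spatial.transform import Rotation as R
from bench import r, imaging
def T_tool():
    o=r.get_obs(); T=np.eye(4); T[:3,:3]=R.from_rotvec(o["orientation"]).as_matrix(); T[:3,3]=o["tcp_pos"]; return T
def grab(n):
    T=T_tool(); f=imaging.grab_frame(n)
    f["c2w"]=np.linalg.inv(f["world_to_cam"]) if n!="wrist" else T@f["hand_eye"]
    return f
def ray(f,u,v):
    d=np.array([(u-f["cx"])/f["fx"],-(v-f["cy"])/f["fy"],-1.]); M=f["c2w"]; return M[:3,3],M[:3,:3]@d
def plane(f,u,v,z):
    o,d=ray(f,u,v); return o+d*(z-o[2])/d[2]
def cloud(f):
    vv,uu=np.mgrid[:480,:640]; z=f["z_map"]
    P=np.stack([(uu-f["cx"])/f["fx"]*z,-(vv-f["cy"])/f["fy"]*z,-z],-1)
    W=P@f["c2w"][:3,:3].T+f["c2w"][:3,3]; W[z==0]=np.nan; return W
def tri(fs,uvs):
    A=np.zeros((3,3));b=np.zeros(3)
    for f,(u,v) in zip(fs,uvs):
        o,d=ray(f,u,v); d/=np.linalg.norm(d); Q=np.eye(3)-np.outer(d,d); A+=Q;b+=Q@o
    return np.linalg.solve(A,b)
E
python3 - <<'E'
from h import *
s=grab("scene"); d=grab("side")
a=cv2.resize(s["color"][240:330,210:345],None,fx=5,fy=5,interpolation=cv2.INTER_CUBIC)
b=cv2.resize(d["color"][170:265,250:360],None,fx=6,fy=6,interpolation=cv2.INTER_CUBIC)
cv2.imwrite("pics/s_z.png",a[:,:,::-1]);cv2.imwrite("pics/d_z.png",b[:,:,::-1])
for f,uv in((s,[(258,292),(300,290),(270,275)]),(d,[(280,215),(300,220),(296,185),(295,195)])):
    C=cloud(f)
    for u,v in uv: print(u,v,C[v,u].round(4))
E
```

```text
258 292 [0.5316 0.192  0.0635]
300 290 [0.4848 0.0998 0.062 ]
270 275 [0.5289 0.1577 0.1024]
280 215 [0.5056 0.0848 0.0609]
300 220 [0.5514 0.0663 0.0574]
296 185 [0.5441 0.1467 0.1031]
295 195 [0.541  0.1305 0.0855]
```

View pics/s_z.png

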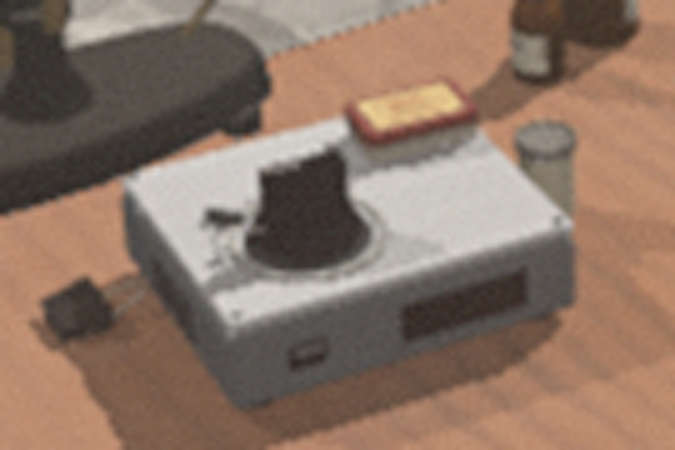

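View pics/d_z.png

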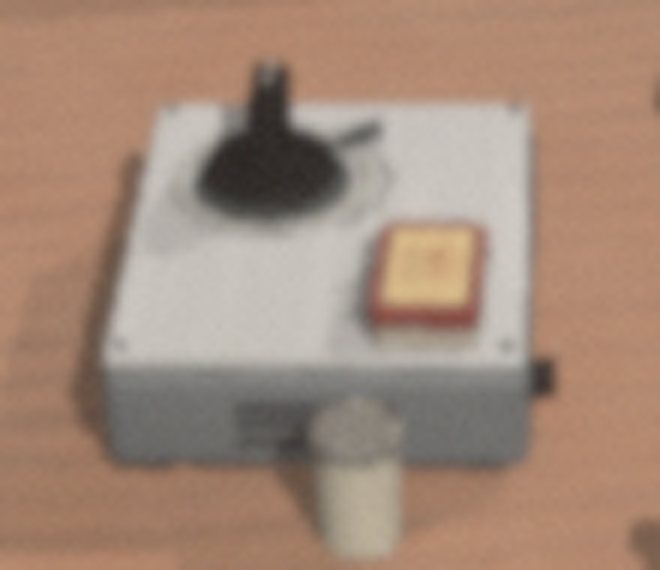

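```bash
python3 - <<'E'
from h import *
s=grab("scene"); d=grab("side")
print(T_tool().round(4))
for f in(s,d):
    C=cloud(f).reshape(-1,3); C=C[~np.isnan(C).any(1)]
    rr=np.hypot(C[:,0],C[:,1]); 
    m=(C[:,2]>0.12)&(rr<0.9)&(rr>0.3)&(C[:,0]>0.35)
    q=C[m]; k=(q/0.1).round().astype(int); u,c=np.unique(k,axis=0,return_counts=True)
    print([(tuple((a*.1).round(1).tolist()),int(n)) for a,n in zip(u,c) if n>5])
    C0=cloud(f); m=(abs(C0[...,2]-.059)<.006)&(abs(C0[...,0]-.55)<.14)&(abs(C0[...,1]-.12)<.14)
    g=f["color"].astype(int); m&=(g.min(2)>120)
    P=C0[m][:,:2].astype(np.float32); print(m.sum(),cv2.minAreaRect(P),np.median(C0[m][:,2]))
E
```

```text
[[ 3.465e-01 -2.000e-04  9.380e-01  2.338e-01]
 [-9.380e-01  4.000e-04  3.465e-01 -6.331e-01]
 [-4.000e-04 -1.000e+00 -0.000e+00  2.311e-01]
 [ 0.000e+00  0.000e+00  0.000e+00  1.000e+00]]
[((0.4, 0.7, 0.1), 124), ((0.4, 0.7, 0.2), 42), ((0.7, -0.3, 0.3), 212), ((0.7, -0.3, 0.4), 135), ((0.7, -0.2, 0.3), 135), ((0.7, -0.2, 0.4), 31), ((0.7, 0.0, 0.2), 86), ((0.7, 0.1, 0.2), 289), ((0.7, 0.2, 0.1), 89), ((0.7, 0.2, 0.2), 62), ((0.7, 0.3, 0.1), 96), ((0.7, 0.3, 0.2), 529), ((0.7, 0.4, 0.2), 219), ((0.8, -0.3, 0.3), 12), ((0.8, -0.3, 0.4), 87), ((0.8, -0.2, 0.1), 25), ((0.8, -0.2, 0.2), 139), ((0.8, -0.2, 0.3), 210), ((0.8, -0.2, 0.4), 340), ((0.8, 0.0, 0.2), 272), ((0.8, 0.1, 0.1), 215), ((0.8, 0.1, 0.2), 519), ((0.8, 0.2, 0.1), 326), ((0.8, 0.2, 0.2), 158), ((0.8, 0.3, 0.2), 595), ((0.8, 0.4, 0.2), 236), ((0.9, -0.2, 0.1), 14), ((0.9, 0.0, 0.2), 18), ((0.9, 0.1, 0.2), 98)]
1664 ((0.5579707026481628, 0.10041817277669907), (0.2271154820919037, 0.16263584792613983), 85.59991455078125) 0.06140365393265801
[((0.4, 0.7, 0.1), 48), ((0.4, 0.7, 0.2), 49), ((0.4, 0.8, 0.1), 9), ((0.7, -0.3, 0.3), 417), ((0.7, -0.3, 0.4), 404), ((0.7, -0.2, 0.3), 35), ((0.7, -0.2, 0.4), 6), ((0.7, 0.0, 0.2), 169), ((0.7, 0.1, 0.2), 453), ((0.7, 0.2, 0.2), 77), ((0.7, 0.3, 0.1), 44), ((0.7, 0.3, 0.2), 440), ((0.7, 0.4, 0.2), 176), ((0.8, -0.3, 0.2), 7), ((0.8, -0.3, 0.3), 1102), ((0.8, -0.3, 0.4), 1898), ((0.8, -0.2, 0.1), 49), ((0.8, -0.2, 0.2), 471), ((0.8, -0.2, 0.3), 302), ((0.8, -0.2, 0.4), 560), ((0.8, 0.0, 0.2), 288), ((0.8, 0.1, 0.2), 818), ((0.8, 0.2, 0.1), 18), ((0.8, 0.2, 0.2), 275), ((0.8, 0.3, 0.1), 81), ((0.8, 0.3, 0.2), 555), ((0.8, 0.4, 0.2), 225), ((0.9, -0.2, 0.1), 45), ((0.9, -0.2, 0.2), 6), ((0.9, 0.1, 0.2), 11)]
2122 ((0.5611216425895691, 0.12029045075178146), (0.19133302569389343, 0.155681774020195), 86.3709716796875) 0.05902449432719148
```

```bash
python3 - <<'E'
from h import *
s=grab("scene"); d=grab("side")
for f in(s,d):
    C=cloud(f).reshape(-1,3); C=C[~np.isnan(C).any(1)]
    m=(C[:,2]>0.08)&(C[:,0]>.6)&(C[:,0]<.95)
    for y0 in np.arange(-.4,.45,.05):
        q=C[m&(abs(C[:,1]-y0)<.025)]
        if len(q)>10: 
            i=np.argsort(q[:,0])[:12]; print(round(y0,2),np.median(q[i],0).round(3), "zmax",q[:,2].max().round(3))
    print()
E
```

```text
-0.3 [ 0.717 -0.278  0.331] zmax 0.377
-0.25 [ 0.717 -0.268  0.322] zmax 0.401
-0.2 [ 0.757 -0.22   0.372] zmax 0.399
-0.15 [ 0.716 -0.145  0.09 ] zmax 0.111
-0.0 [0.728 0.02  0.173] zmax 0.178
0.05 [0.604 0.054 0.081] zmax 0.177
0.1 [0.694 0.086 0.173] zmax 0.178
0.15 [0.714 0.131 0.173] zmax 0.177
0.2 [0.743 0.199 0.129] zmax 0.15
0.25 [0.687 0.268 0.173] zmax 0.178
0.3 [0.672 0.315 0.172] zmax 0.177
0.35 [0.672 0.332 0.173] zmax 0.177
0.4 [0.7   0.379 0.172] zmax 0.177

-0.3 [ 0.719 -0.279  0.324] zmax 0.375
-0.25 [ 0.72  -0.271  0.32 ] zmax 0.396
-0.2 [ 0.765 -0.223  0.38 ] zmax 0.395
-0.15 [ 0.72  -0.145  0.091] zmax 0.109
-0.0 [0.724 0.021 0.171] zmax 0.174
0.05 [0.702 0.067 0.171] zmax 0.173
0.1 [0.7   0.088 0.172] zmax 0.175
0.15 [0.718 0.131 0.171] zmax 0.174
0.25 [0.691 0.267 0.17 ] zmax 0.174
0.3 [0.677 0.304 0.172] zmax 0.175
0.35 [0.68  0.336 0.171] zmax 0.174
0.4 [0.707 0.381 0.17 ] zmax 0.174
```

```bash
cat > plan.py <<'E'
from h import *
def plan(wps,nrows,ang_end):
    T=T_tool(); p=T[:3,3].copy(); a=np.degrees(np.arctan2(T[1,0],T[0,0]))
    pts=[p]; 
    for w,n in zip(wps,nrows):
        q=pts[-1]; pts+= [q+(np.array(w)-q)*i/n for i in range(1,n+1)]
    N=len(pts)-1; da=(ang_end-a)/N
    print("angle",a,"per-row tool-y turn",-da)
    for i in range(N):
        A=np.radians(a+da*i); D=pts[i+1]-pts[i]
        x=np.array([np.cos(A),np.sin(A),0]); z=np.array([-np.sin(A),np.cos(A),0])
        print(f"0 {-da:.1f} 0 {1e3*D@x:.0f} {-1e3*D[2]:.0f} {1e3*D@z:.0f}", end=";" if i%5<4 else "\n")
E
python3 -c "
from plan import *
plan([(.42,-.22,.225),(.538,.152,.2)],[11,10],-3.6)"
```

```text
angle -69.72847939948382 per-row tool-y turn -3.1489752094992296
0 -3.1 0 -29 1 29;0 -3.1 0 -28 1 30;0 -3.1 0 -26 1 32;0 -3.1 0 -24 1 33;0 -3.1 0 -22 1 35
0 -3.1 0 -20 1 36;0 -3.1 0 -18 1 37;0 -3.1 0 -16 1 38;0 -3.1 0 -14 1 39;0 -3.1 0 -12 1 39
0 -3.1 0 -10 1 40;0 -3.1 0 -12 3 37;0 -3.1 0 -10 3 38;0 -3.1 0 -8 3 38;0 -3.1 0 -5 3 39
0 -3.1 0 -3 2 39;0 -3.1 0 -1 3 39;0 -3.1 0 1 3 39;0 -3.1 0 3 3 39;0 -3.1 0 5 3 39
0 -3.1 0 7 3 38;
```

```bash
python3 -m jog '0 -3.1 0 -29 1 29 1;0 -3.1 0 -28 1 30 1;0 -3.1 0 -26 1 32 1;0 -3.1 0 -24 1 33 1;0 -3.1 0 -22 1 35 1'
```

```text
clock: 0.87
tcp_pos: [0.3193, -0.4446, 0.2264]
orientation: [-1.443, 0.736, -0.737]
contact_force: [0.5, -0.4, -0.2]
grip_width: 0.0855
```

```bash
python3 -m jog '0 -3.1 0 -20 1 36 1;0 -3.1 0 -18 1 37 1;0 -3.1 0 -16 1 38 1;0 -3.1 0 -14 1 39 1;0 -3.1 0 -12 1 39 1'
python3 -m jog '0 -3.1 0 -10 1 40 1;0 -3.1 0 -12 3 37 1;0 -3.1 0 -10 3 38 1;0 -3.1 0 -8 3 38 1;0 -3.1 0 -5 3 39 0.6'
python3 -m jog '0 -3.1 0 -3 2 39 0.6;0 -3.1 0 -1 3 39 0.6;0 -3.1 0 1 3 39 0.6;0 -3.1 0 3 3 39 0.6;0 -3.1 0 5 3 39 0.6'
python3 -c "
from plan import *
print(r.get_obs()['joints'])
plan([(.538,.152,.2)],[4],-3.6)"
```

```text
clock: 1.28
tcp_pos: [0.4069, -0.258, 0.2217]
orientation: [-1.506, 0.526, -0.528]
contact_force: [1.6, -0.4, 0.5]
grip_width: 0.0855
clock: 1.7
tcp_pos: [0.472, -0.0721, 0.2086]
orientation: [-1.548, 0.316, -0.317]
contact_force: [0.7, -1.0, 0.8]
grip_width: 0.0755
clock: 2.12
tcp_pos: [0.5343, 0.1134, 0.1944]
orientation: [-1.568, 0.104, -0.105]
contact_force: [0.7, -0.5, 0.1]
grip_width: 0.0513
[ 0.13267841  0.36088891 -0.56235575  1.8736998   0.23072543  0.97077065
 -0.66461406]
angle -7.60724420870757 per-row tool-y turn -1.0018110521768926
0 -1.0 0 -0 -1 10;0 -1.0 0 -0 -1 10;0 -1.0 0 -0 -1 10;0 -1.0 0 0 -1 10;
```

```bash
python3 -m jog '0 -1 0 0 -1 10 0.6;0 -1 0 0 -1 10 0.6;0 -1 0 0 -1 10 0.6;0 -1 0 0 -1 10 0.6;0 0 0 0 0 0 0.6'
python3 - <<'E'
from h import *
f=grab("wrist"); cv2.imwrite("pics/w1.png",f["color"][:,:,::-1])
np.savez("w1.npz",**f); print(T_tool().round(4), f["c2w"].round(3))
E
```

```text
clock: 2.53
tcp_pos: [0.5382, 0.1528, 0.1989]
orientation: [-1.569, 0.049, -0.05]
contact_force: [-0.3, 1.2, 0.2]
grip_width: 0.051
[[ 9.979e-01  6.000e-04  6.490e-02  5.382e-01]
 [-6.490e-02 -0.000e+00  9.979e-01  1.515e-01]
 [ 6.000e-04 -1.000e+00  0.000e+00  1.986e-01]
 [ 0.000e+00  0.000e+00  0.000e+00  1.000e+00]] [[ 0.998  0.06   0.02   0.543]
 [-0.063  0.945  0.319  0.235]
 [ 0.001 -0.32   0.947  0.342]
 [ 0.     0.     0.     1.   ]]
```

View pics/w1.png

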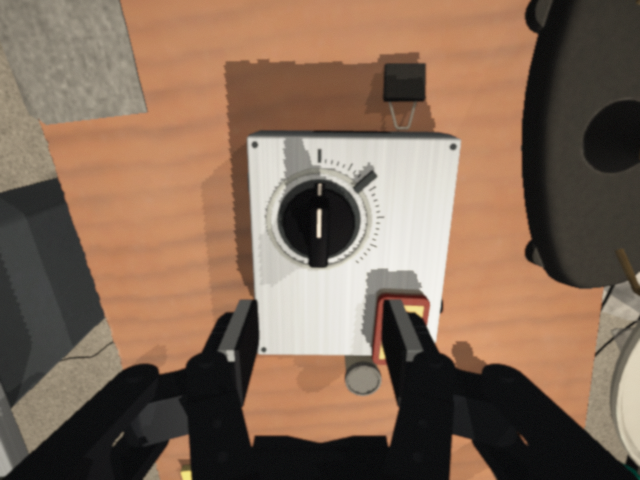

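The wrist view shows the dial at about (319,220) and the home line at (319,155). The tab runs from (355,190) to (376,172), and the pin tin is at the lower right (402,320). Now I'll take precise measurements.

```bash
python3 - <<'E'
from h import *
f=dict(np.load("w1.npz"))
z=cv2.resize(f["color"][140:290,245:405],None,fx=5,fy=5,interpolation=cv2.INTER_CUBIC); cv2.imwrite("pics/w1z.png",z[:200*4,:,::-1][:600] if 0 else cv2.resize(z,(640,600))[:,:,::-1])
C=cloud(f); print("plate z",np.nanmedian(C[280:340,270:350,2]), "dial top", C[225,313:325,2].round(4), "tab",C[181,366],"skirt",C[225,295],C[225,345])
g=f["color"].astype(int).max(2)
m=((g<95)).astype(np.uint8); m[:, :245]=0;m[:,400:]=0;m[:148]=0;m[285:]=0
n,l,st,ce=cv2.connectedComponentsWithStats(m)
for i in range(1,n):
    if st[i,4]>8: print(i,st[i],ce[i].round(1))
E
```

```text
plate z 0.05822966719870659 dial top [0.1029 0.1026 0.103  0.102  0.1028 0.1034 0.103  0.1034 0.1016 0.102
 0.1012 0.1036] tab [0.57352385 0.18250995 0.06397218] skirt [0.51911271 0.15353599 0.06835159] [0.55645195 0.15155479 0.06963452]
1 [319 150   1  11  11] [319. 155.]
2 [354 171  22  21 191] [364.1 181. ]
4 [ 278  179   82   88 5047] [318.  220.3]
9 [245 255   6   4  20] [247.3 256.4]
11 [245 281   8   4  23] [248.4 282.9]
```

View pics/w1z.png

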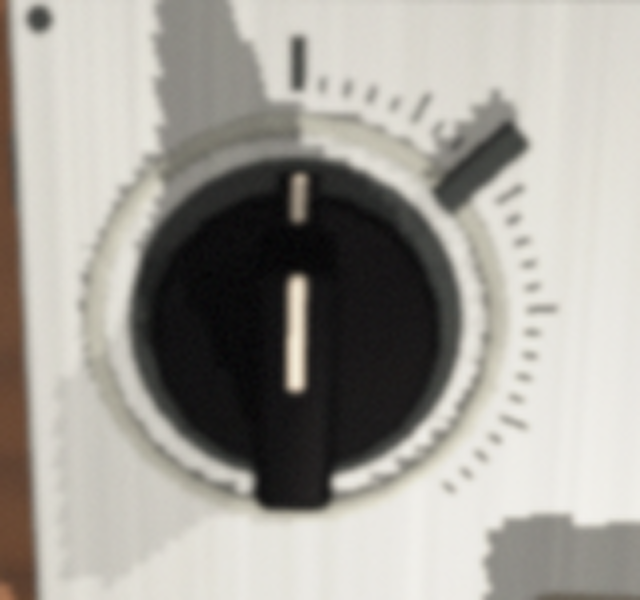

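```bash
cat > meas.py <<'E'
from h import *
def meas(f,box,yaw_guess=-3.6):
    g=f["color"].astype(int).max(2); u0,u1,v0,v1=box
    m=np.zeros((480,640),np.uint8); m[v0:v1,u0:u1]=(g[v0:v1,u0:u1]<95)
    n,l,st,ce=cv2.connectedComponentsWithStats(m)
    k=1+np.argmax(st[1:,4]); c=max(cv2.findContours((l==k).astype(np.uint8),0,1)[0],key=len)[:,0]
    return l,st,ce,k,c
E
python3 - <<'E'
from meas import *
from scipy.optimize import least_squares
f=dict(np.load("w1.npz"))
l,st,ce,k,c=meas(f,(245,400,148,285))
# skirt outline, bottom part + sides; skip pointer bar (col ~305-332, bottom)
P=np.array([plane(f,u,v,.0605)[:2] for u,v in c])
sel=np.array([not(300<u<336) for u,v in c])
Q=P[sel]
fit=least_squares(lambda p:np.hypot(Q[:,0]-p[0],Q[:,1]-p[1])-p[2],[.538,.152,.03],loss="soft_l1",f_scale=.0005).x
print("skirt fit z=.0605",fit)
Q2=np.array([plane(f,u,v,.068)[:2] for (u,v),s in zip(c,sel) if s])
print("z=.068",least_squares(lambda p:np.hypot(Q2[:,0]-p[0],Q2[:,1]-p[1])-p[2],[.538,.152,.03],loss="soft_l1",f_scale=.0005).x)
# tab
i=[j for j in range(1,len(st)) if 150<st[j,4]<260 and 350<ce[j][0]<380][0]
vv,uu=np.where(l==i)
for z in(.0640,.0665):
  W=np.array([plane(f,u,v,z)[:2] for u,v in zip(uu,vv)])
  print("tab rect",z,cv2.minAreaRect((W*1000).astype(np.float32)),W.mean(0))
a,b=plane(f,319.3,150.5,.0583),plane(f,319.3,160.5,.0583); print("home",a,b,np.degrees(np.arctan2(*(a-b)[1::-1])))
g=f["color"].astype(int).min(2)
mm=np.zeros_like(g,bool); mm[178:240,305:333]=g[178:240,305:333]>120
n,l2,s2,c2=cv2.connectedComponentsWithStats(mm.astype(np.uint8)); print(s2,c2)
for (u,v) in((254.5,145),(453,146.5),(263.5,350)): print(plane(f,u,v,.0583))
E
```

```text
skirt fit z=.0605 [0.53646047 0.15380973 0.03105236]
z=.068 [0.53663079 0.15596305 0.03022478]
tab rect 0.064 ((571.9874267578125, 182.58248901367188), (18.353233337402344, 5.954814434051514), 40.15324401855469) [0.57214597 0.18260519]
tab rect 0.0665 ((571.7252807617188, 183.05038452148438), (18.188072204589844, 5.90123987197876), 40.15327835083008) [0.57188239 0.18307283]
home [0.54069936 0.20597111 0.0583    ] [0.54024029 0.19877949 0.0583    ] 86.34753445959652
[[     0      0    640    480 307040]
 [   305    178     10      3     15]
 [   321    178     12      4     22]
 [   319    184      2     10     13]
 [   317    209      4     29    110]] [[319.50029638 239.51536282]
 [308.4        178.4       ]
 [328.         178.63636364]
 [319.23076923 187.69230769]
 [318.51818182 223.24545455]]
[0.4939919  0.21284923 0.0583    ]
[0.63791136 0.20267119 0.0583    ]
[0.48123088 0.0388061  0.0583    ]
```

```bash
python3 - <<'E'
from h import *
f=dict(np.load("w1.npz"))
g=f["color"].astype(float).min(2)
us=[];vs=range(211,236)
for v in vs:
    w=np.clip(g[v,312:326]-60,0,None); us.append((w*np.arange(312,326)).sum()/w.sum())
k=np.polyfit(vs,us,1); print(k)
A=plane(f,np.polyval(k,209),209,.102);B=plane(f,np.polyval(k,237),237,.102); d=A-B
print(A,B,np.degrees(np.arctan2(d[1],d[0])))
C=cloud(f); q=C[185:275,300:338].reshape(-1,3); q=q[q[:,2]>.095]; print(len(q),cv2.minAreaRect((q[:,:2]*1000).astype(np.float32)), np.median(q,0))
T=T_tool(); print(T[:3,3], np.degrees(np.arctan2(T[1,0],T[0,0])))
E
```

```text
[-1.75559015e-02  3.22539199e+02]
[0.53838529 0.17331732 0.102     ] [0.53683267 0.15422945 0.102     ] 85.34974687847208
1294 ((536.4624633789062, 153.68284606933594), (43.34296798706055, 13.924079895019531), 85.07694244384766) [0.53656203 0.15556838 0.1019607 ]
[0.53820364 0.15154653 0.19864266] -3.7230884111260334
```

```bash
python3 -m jog '0 1.1 0 -1.4 14 1 0.6;0 0 0 0 18 0 0.6;0 0 0 0 18 0 0.6;0 0 0 0 18 0 0.6;0 0 0 0 14 0 0.6' 
python3 - <<'E'
from h import *
f=grab("wrist"); cv2.imwrite("pics/w2.png",f["color"][:,:,::-1])
np.savez("w2.npz",**f); print(T_tool().round(4))
C=cloud(f); print(np.nanmedian(C[330:350,310:330,2]))
E
```

```text
clock: 3.0
tcp_pos: [0.5365, 0.1504, 0.1151]
orientation: [-1.571, 0.069, -0.068]
contact_force: [-0.1, -0.8, -0.7]
grip_width: 0.0517
[[ 0.9962 -0.0045  0.0866  0.535 ]
 [-0.0866 -0.0024  0.9962  0.1499]
 [-0.0042 -1.     -0.0028  0.1127]
 [ 0.      0.      0.      1.    ]]
0.05834661381485792
```

View pics/w2.png

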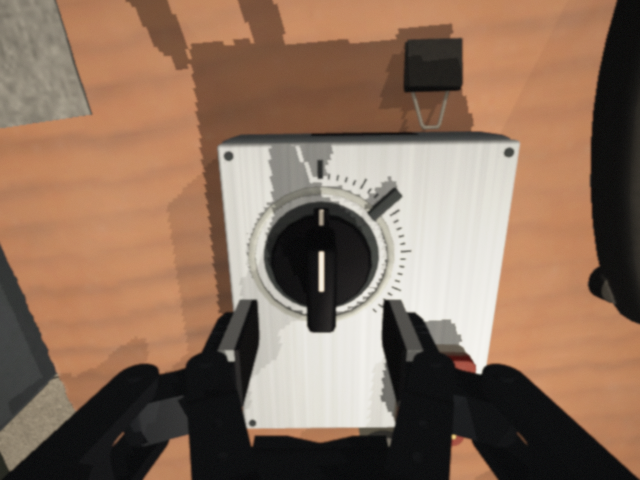

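```bash
python3 - <<'E'
from h import *
a=dict(np.load("w1.npz"));b=dict(np.load("w2.npz"))
def ends(f,u0,u1,v0,v1):
    m=np.zeros((480,640),np.uint8); m[v0:v1,u0:u1]=f["color"][v0:v1,u0:u1].min(2)>110
    n,l,s,c=cv2.connectedComponentsWithStats(m); k=1+np.argmax(s[1:,4]); print(s[k],c[k]); return c[k],s[k]
ca,sa=ends(a,312,326,200,245); cb,sb=ends(b,310,332,235,300)
print("bar line mid",tri([a,b],[ca,cb]))
print("bar line top",tri([a,b],[(ca[0]+.5,sa[1]),(cb[0],sb[1])]))
print("home line",tri([a,b],[(319.3,155),(320.3,169)]))
T=T_tool();print(T[:3,3],np.degrees(np.arctan2(T[1,0],T[0,0])))
q=cloud(b)[200:340,295:345].reshape(-1,3); q=q[q[:,2]>.095]; print(cv2.minAreaRect((q[:,:2]*1000).astype(np.float32)), np.median(q,0))
for z in(.102,): print(plane(b,*cb,z), plane(a,*ca,z))
for (u,v) in((228.5,156),(508.5,153),(252.5,423.5)): print(plane(b,u,v,.0583))
E
```

```text
[317 209   5  29 115] [318.59130435 222.70434783]
[319 251   5  41 201] [321. 271.]
bar line mid [0.53768968 0.1645944  0.10371928]
bar line top [0.53850467 0.17327866 0.10187508]
home line [0.54069295 0.20378891 0.067697  ]
[0.53503742 0.14990082 0.11271969] -4.969464931775941
((536.5676879882812, 153.53985595703125), (44.504661560058594, 14.037379264831543), 85.1178207397461) [0.53678876 0.15628923 0.10194695]
[0.53766954 0.16383401 0.102     ] [0.53760993 0.16409343 0.102     ]
[0.49407445 0.21310887 0.0583    ]
[0.63783965 0.20214583 0.0583    ]
[0.48130874 0.0386798  0.0583    ]
```

```bash
python3 -m jog '0 0 0 1 8 2 0.5;0 0 0 0 8 0 0.5;0 0 0 0 8 0 0.5;0 0 0 0 4 0 0.5;0 0 0 0 0 0 0.5' 30
python3 -c "
from h import *
T=T_tool();print(T.round(4),np.degrees(np.arctan2(T[1,0],T[0,0])))
e=np.array([.5367,.1532,.0735])-T[:3,3];print(1e3*T[:3,:3].T@e)"
```

```text
clock: 3.47
tcp_pos: [0.5376, 0.1542, 0.0876]
orientation: [-1.57, 0.067, -0.065]
contact_force: [-0.2, 0.1, 0.5]
grip_width: 0.0427
[[ 9.964e-01 -1.100e-03  8.430e-02  5.376e-01]
 [-8.430e-02 -5.000e-04  9.964e-01  1.542e-01]
 [-1.000e-03 -1.000e+00 -6.000e-04  8.760e-02]
 [ 0.000e+00  0.000e+00  0.000e+00  1.000e+00]] -4.837752250722449
[-0.78946098 14.06388795 -1.02373809]
```

```bash
python3 -m jog '0 0 0 -0.8 5 -1 0.4;0 0 0 0 5 0 0.4;0 0 0 0 4 0 0.4;0 0 0 0 0 0 0.3;0 0 0 0 0 0 0.3' 40
python3 -c "
from h import *
T=T_tool();print(T.round(4),np.degrees(np.arctan2(T[1,0],T[0,0])))
e=np.array([.5367,.1532,.0735])-T[:3,3];print(1e3*T[:3,:3].T@e)"
```

```text
clock: 3.88
tcp_pos: [0.537, 0.1535, 0.0741]
orientation: [-1.57, 0.066, -0.066]
contact_force: [-0.2, -0.1, -0.4]
grip_width: 0.0257
[[ 9.965e-01 -4.000e-04  8.410e-02  5.370e-01]
 [-8.410e-02 -1.000e-04  9.965e-01  1.535e-01]
 [-4.000e-04 -1.000e+00 -2.000e-04  7.410e-02]
 [ 0.000e+00  0.000e+00  0.000e+00  1.000e+00]] -4.824552391664697
[-0.22577603  0.58310171 -0.36793373]
```

```bash
python3 -m jog '0 0 0 0 0 0 0.2;0 0 0 0 0 0 0.15;0 0 0 0 0 0 0.1;0 0 0 0 0 0 0.1;0 0 0 0 0 0 0.1' 40; python3 -c "
from h import *
o=r.get_obs();print(o['contact_force'],o['moment'],T_tool().round(4))"
```

```text
clock: 4.3
tcp_pos: [0.5373, 0.1537, 0.0746]
orientation: [-1.57, 0.066, -0.067]
contact_force: [-0.2, 0.5, 2.1]
grip_width: 0.0134
[-0.24212637  0.50520552  2.14701218] [-0.00716114  0.05732334 -0.0385644 ] [[ 9.964e-01  5.000e-04  8.420e-02  5.373e-01]
 [-8.420e-02  2.000e-04  9.964e-01  1.537e-01]
 [ 5.000e-04 -1.000e+00  2.000e-04  7.460e-02]
 [ 0.000e+00  0.000e+00  0.000e+00  1.000e+00]]
```

```bash
python3 -m jog '0 0 0 0 -2 0 0;0 0 0 0 -2 0 0;0 0 0 0 -2.5 0 0;0 0 0 0 -2.5 0 0;0 0 0 0 -2 0 0' 40; python3 -c "
from h import *
o=r.get_obs();print(o['contact_force'],o['moment'],T_tool().round(4))"
```

```text
clock: 4.72
tcp_pos: [0.5373, 0.1536, 0.0855]
orientation: [-1.57, 0.066, -0.066]
contact_force: [2.1, 1.3, -3.6]
grip_width: 0.0134
[ 2.06183173  1.33233928 -3.56596216] [ 0.26034074 -0.53086515 -0.08056541] [[ 9.964e-01  3.000e-04  8.430e-02  5.373e-01]
 [-8.430e-02  2.000e-04  9.964e-01  1.536e-01]
 [ 2.000e-04 -1.000e+00  2.000e-04  8.550e-02]
 [ 0.000e+00  0.000e+00  0.000e+00  1.000e+00]]
```

```bash
python3 - <<'E'
from h import *
f=grab("wrist"); cv2.imwrite("pics/w3.png",f["color"][:,:,::-1]); np.savez("w3.npz",**f)
C=cloud(f); q=C[200:420,285:355].reshape(-1,3); q=q[(q[:,2]>.1)&(q[:,2]<.125)]; print(len(q),np.percentile(q[:,2],[5,50,95]))
E
```

```text
6356 [0.10384335 0.11304612 0.12315723]
```

View pics/w3.png

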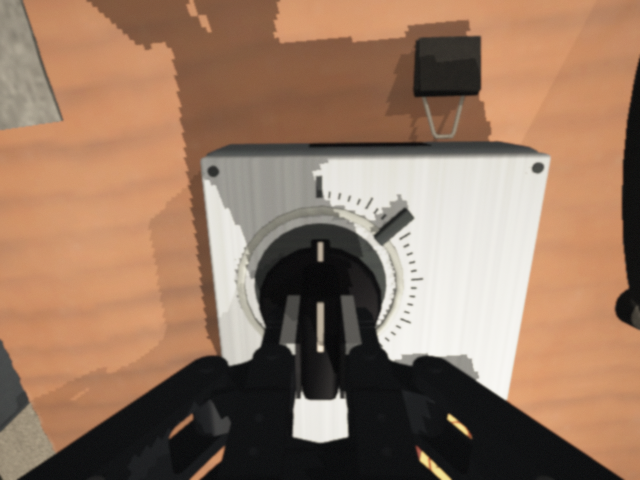

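```bash
cat > st.py <<'E'
from h import *
o=r.get_obs();T=T_tool(); a=np.degrees(np.arctan2(T[1,0],T[0,0]))
print(o['contact_force'].round(2),o['moment'].round(3),T[:3,3].round(5),"tool",round(a,2),"dial",round(np.radians(-3.85-a),4),"tilt",T[2,0].round(4),T[2,2].round(4),"q7",o["joints"][6].round(2))
E
python3 -m jog '0 3 0 0 0 0 0;0 5 0 0 0 0 0;0 5 0 0 0 0 0;0 5 0 0 0 0 0;0 3 0 0 0 0 0'; python3 st.py
```

```text
clock: 5.18
tcp_pos: [0.5373, 0.1537, 0.0859]
orientation: [-1.541, 0.356, -0.357]
contact_force: [-0.8, 0.6, -1.1]
grip_width: 0.0137
[-0.78  0.59 -1.13] [ 0.085 -0.191  0.102] [0.53728 0.15367 0.08585] tool -26.07 dial 0.3878 tilt 0.0005 0.0002 q7 -1.11
```

```bash
python3 -m jog '0 5.5 0 0 0 0 0;0 6 0 0 0 0 0;0 6 0 0 0 0 0;0 6 0 0 0 0 0;0 4.5 0 0 0 0 0'; python3 st.py
```

```text
clock: 5.6
tcp_pos: [0.5373, 0.1537, 0.0859]
orientation: [-1.442, 0.736, -0.737]
contact_force: [1.3, 0.7, -0.6]
grip_width: 0.0132
[ 1.27  0.7  -0.59] [ 0.103 -0.213  0.009] [0.53729 0.15365 0.08586] tool -54.12 dial 0.8774 tilt 0.0004 0.0004 q7 -1.53
```

```bash
python3 -m jog '0 0 0 0 1.3 0 0;0 0 0 0 1 0 0;0 0 0 0 1 0 0;0 0 0 0 1 0 0;0 0 0 0 0 0 0'; python3 st.py
```

```text
clock: 6.02
tcp_pos: [0.5372, 0.1536, 0.0815]
orientation: [-1.444, 0.732, -0.732]
contact_force: [-2.4, -0.8, 5.9]
grip_width: 0.0132
[-2.4  -0.77  5.92] [-0.065  0.183  0.009] [0.53724 0.15359 0.08153] tool -53.74 dial 0.8708 tilt 0.0001 0.0002 q7 -1.52
```

```bash
for i in 1; do python3 -m jog '0 0 0 0 -2 0 0;0 2.3 0 0 0 0 0;0 0 0 0 0 0 0;0 0 0 0 2.2 0 0;0 0 0 0 0 0 0'; done; python3 st.py
```

```text
clock: 6.43
tcp_pos: [0.5372, 0.1536, 0.081]
orientation: [-1.433, 0.762, -0.763]
contact_force: [-1.0, -0.4, 3.8]
grip_width: 0.0136
[-0.97 -0.35  3.8 ] [ 0.114 -0.02  -0.026] [0.53723 0.15361 0.08105] tool -56.04 dial 0.9109 tilt 0.0001 0.0002 q7 -1.56
```

```bash
python3 -m jog '0 0 0 0 0.4 0 0;0 0 0 0 0 0 0;0 0 0 0 0 0 0;0 0 0 0 0 0 0;0 0 0 0 0 0 0'; python3 st.py
```

```text
clock: 6.85
tcp_pos: [0.5373, 0.1536, 0.081]
orientation: [-1.433, 0.762, -0.763]
contact_force: [-2.0, -0.8, 8.1]
grip_width: 0.0136
[-2.   -0.82  8.08] [-0.016  0.213 -0.065] [0.53726 0.15362 0.08097] tool -56.05 dial 0.911 tilt 0.0002 0.0004 q7 -1.56
```

```bash
python3 -m jog '0 0 0 0 -2.4 0 0;0 2.3 0 0 0 0 0;0 0 0 0 2.4 0 0;0 0 0 0 0 0 0;0 0 0 0 0 0 0'; python3 st.py
```

```text
clock: 7.27
tcp_pos: [0.5372, 0.1536, 0.0801]
orientation: [-1.421, 0.793, -0.793]
contact_force: [2.4, 0.9, -0.8]
grip_width: 0.0134
[ 2.44  0.87 -0.77] [ 0.183 -0.506 -0.039] [0.53723 0.15363 0.0801 ] tool -58.35 dial 0.9512 tilt -0.0001 0.0002 q7 -1.59
```

```bash
python3 -m jog '0 0 0 0 0.8 0 0;0 0 0 0 0 0 0;0 0 0 0 0 0 0;0 0 0 0 0 0 0;0 0 0 0 0 0 0'; python3 st.py
```

```text
clock: 7.68
tcp_pos: [0.5372, 0.1536, 0.0795]
orientation: [-1.421, 0.794, -0.794]
contact_force: [2.9, 1.2, -2.5]
grip_width: 0.0133
[ 2.87  1.17 -2.54] [ 0.303 -0.645  0.01 ] [0.53724 0.15364 0.0795 ] tool -58.42 dial 0.9524 tilt -0.0 0.0003 q7 -1.59
```

```bash
python3 - <<'E'
from h import *
for n in("side","wrist"):
    f=grab(n); cv2.imwrite(f"pics/{n}4.png",f["color"][:,:,::-1]); np.savez(f"{n}4.npz",**f)
C=cloud(f); q=C[300:400,312:328]; 
for v in range(290,410,10): print(v,C[v,318:323,2].round(4))
a=dict(np.load("w3.npz")); C=cloud(a)
for v in range(290,410,10): print(v,C[v,318:323,2].round(4))
E
python3 st.py
```

```text
290 [0.1011 0.1007 0.1009 0.101  0.101 ]
300 [0.1068 0.1055 0.1055 0.106  0.1067]
310 [0.1089 0.1076 0.1082 0.1076 0.1083]
320 [0.1086 0.108  0.1081 0.1077 0.1077]
330 [0.1079 0.1069 0.1078 0.1065 0.1091]
340 [0.1075 0.1076 0.1068 0.1074 0.1071]
350 [0.1087 0.1069 0.107  0.1081 0.1079]
360 [0.1073 0.1071 0.1073 0.1079 0.107 ]
370 [0.1072 0.1066 0.1078 0.1067 0.1068]
380 [0.1074 0.1074 0.1072 0.1065 0.1065]
390 [0.1067 0.1068 0.1062 0.1066 0.1066]
400 [0.0006 0.0006 0.0584 0.0578 0.058 ]
290 [0.1067 0.1058 0.1071 0.1083 0.1072]
300 [0.112  0.1124 0.1115 0.1121 0.112 ]
310 [0.1137 0.1138 0.1142 0.1137 0.1141]
320 [0.1137 0.1136 0.1142 0.1131 0.1139]
330 [0.1143 0.1135 0.1148 0.1139 0.1138]
340 [0.1138 0.1136 0.1138 0.1139 0.1144]
350 [0.1139 0.1139 0.1152 0.1137 0.1139]
360 [0.112  0.1132 0.1135 0.1137 0.1123]
370 [0.1141 0.1132 0.1133 0.1122 0.1123]
380 [0.1135 0.1133 0.1121 0.1131 0.113 ]
390 [0.1143 0.1131 0.1125 0.1123 0.1133]
400 [0.059  0.0586 0.0583 0.0583 0.0578]
[ 3.45  1.19 -2.49] [ 0.321 -0.704 -0.007] [0.53724 0.15363 0.07951] tool -58.43 dial 0.9525 tilt -0.0 0.0003 q7 -1.59
```

View pics/wrist4.png

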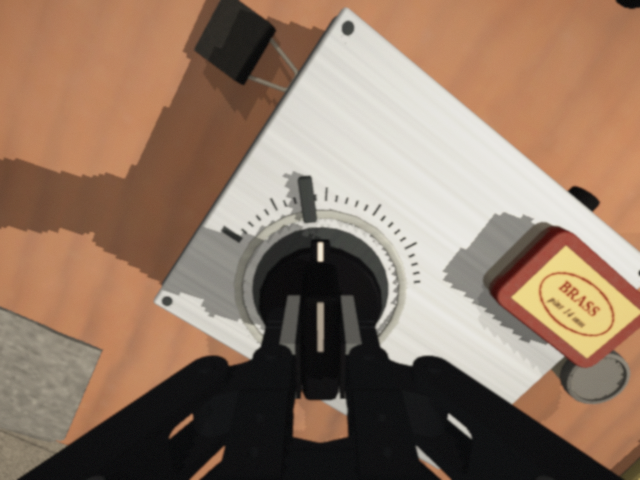

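The dial is 6 mm lower with almost no resisting force, so the key has entered the slot at about 0.95 rad, roughly 0.155 beyond the tab. I'll push it home gently.

```bash
python3 -m jog '0 0 0 0 1 0 0;0 0 0 0 1 0 0;0 0 0 0 1 0 0;0 0 0 0 0 0 0;0 0 0 0 0 0 0'; python3 st.py
```

```text
clock: 8.2
tcp_pos: [0.5372, 0.1536, 0.0766]
orientation: [-1.421, 0.794, -0.795]
contact_force: [2.5, 1.3, 0.2]
grip_width: 0.0133
[2.54 1.33 0.24] [ 0.282 -0.506  0.009] [0.53724 0.15363 0.07658] tool -58.43 dial 0.9526 tilt 0.0 0.0002 q7 -1.6
```

```bash
python3 -m jog '0 0 0 0 0.7 0 0;0 0 0 0 0.5 0 0;0 0 0 0 0.3 0 0;0 0 0 0 0 0 0;0 0 0 0 0 0 0'; python3 st.py
```

```text
clock: 8.62
tcp_pos: [0.5372, 0.1536, 0.0751]
orientation: [-1.42, 0.794, -0.795]
contact_force: [2.4, 0.2, 0.8]
grip_width: 0.013
[2.43 0.2  0.83] [ 0.335 -0.555 -0.009] [0.53723 0.15364 0.07512] tool -58.43 dial 0.9526 tilt 0.0 0.0003 q7 -1.6
```

```bash
python3 -m jog '0 0 0 0 0.4 0 0;0 0 0 0 0.3 0 0;0 0 0 0 0 0 0;0 0 0 0 0 0 0;0 0 0 0 0 0 0'; python3 st.py
```

```text
clock: 9.03
tcp_pos: [0.5373, 0.1536, 0.0746]
orientation: [-1.42, 0.794, -0.795]
contact_force: [1.8, 0.9, 4.0]
grip_width: 0.0138
[1.83 0.95 3.97] [ 0.232 -0.516  0.026] [0.53727 0.15364 0.07456] tool -58.43 dial 0.9526 tilt 0.0001 0.0004 q7 -1.6
```

```bash
python3 -m jog '0 0 0 0 0.4 0 0;0 0 0 0 0.2 0 0;0 0 0 0 0 0 0;0 0 0 0 0 0 0;0 0 0 0 0 0 0'; python3 st.py
```

```text
clock: 9.45
tcp_pos: [0.5373, 0.1537, 0.0745]
orientation: [-1.421, 0.794, -0.795]
contact_force: [1.0, 0.4, 9.3]
grip_width: 0.0134
[1.03 0.44 9.31] [ 0.167 -0.102 -0.017] [0.53728 0.15366 0.07449] tool -58.43 dial 0.9526 tilt 0.0003 0.0004 q7 -1.6
```

```bash
python3 -m jog '0 0 0 0 0 0 0.2;0 0 0 0 0 0 0.35;0 0 0 0 0 0 0.4;0 0 0 0 0 0 0.4;0 0 0 0 0 0 0.4' 20; python3 st.py
```

```text
clock: 9.87
tcp_pos: [0.5365, 0.1533, 0.0733]
orientation: [-1.422, 0.795, -0.794]
contact_force: [-0.4, -0.9, 0.4]
grip_width: 0.0342
[-0.39 -0.94  0.42] [ 0.034 -0.054  0.019] [0.53654 0.15326 0.07333] tool -58.43 dial 0.9527 tilt -0.0002 -0.0014 q7 -1.6
```

Released. Now I'll retreat straight up.

```bash
python3 -m jog '0 0 0 0 -10 0 0.4;0 0 0 0 -18 0 0.4;0 0 0 0 -25 0 0.4;0 0 0 0 -30 0 0.4;0 0 0 0 -25 0 0.4'; python3 -m jog '0 0 0 0 -10 0 0.4;0 0 0 0 0 0 0.4;0 0 0 0 0 0 0.4;0 0 0 0 0 0 0.4;0 0 0 0 0 0 0.4'; python3 st.py
python3 - <<'E'
from h import *
for n in("side","wrist"):
    f=grab(n); cv2.imwrite(f"pics/{n}5.png",f["color"][:,:,::-1]); np.savez(f"{n}5.npz",**f)
C=cloud(f)
q=C[150:300,250:390].reshape(-1,3); q=q[(q[:,2]>.09)&(q[:,2]<.125)]; print(len(q),cv2.minAreaRect((q[:,:2]*1000).astype(np.float32)),np.percentile(q[:,2],[10,50,90]))
E
```

```text
clock: 10.28
tcp_pos: [0.5371, 0.1537, 0.1841]
orientation: [-1.42, 0.794, -0.794]
contact_force: [0.0, -0.1, 1.6]
grip_width: 0.0342
clock: 10.7
tcp_pos: [0.5361, 0.1531, 0.1901]
orientation: [-1.423, 0.796, -0.793]
contact_force: [-0.1, 0.5, 0.0]
grip_width: 0.034
[-0.05  0.54  0.03] [-0.027 -0.022 -0.002] [0.53605 0.15309 0.19008] tool -58.43 dial 0.9526 tilt -0.0007 -0.0031 q7 -1.53
1403 ((536.99658203125, 153.7581787109375), (43.72395706176758, 13.637123107910156), 31.86886215209961) [0.10008796 0.10196194 0.10301006]
```

View pics/wrist5.png

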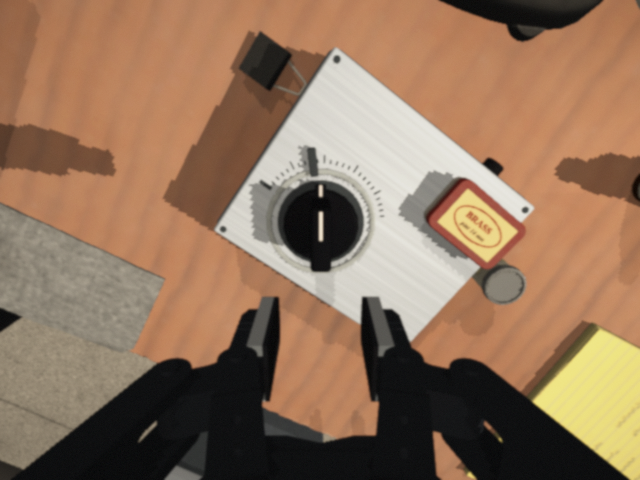

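View pics/side5.png

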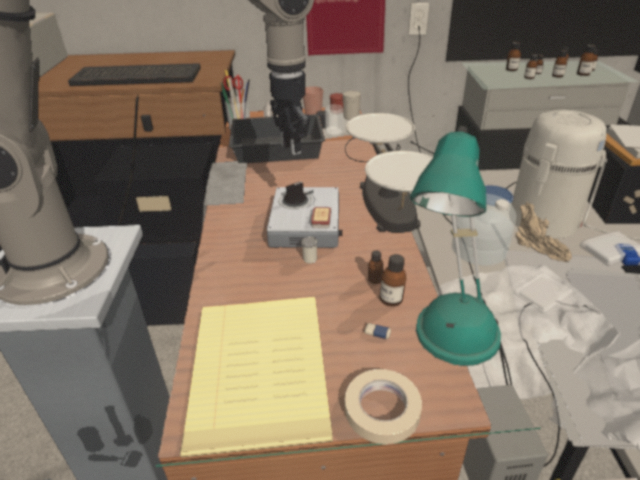

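The wrist view shows the pointer (321,190) just past the tab (313,160), and the bar top is back at 0.102 m, the same as before the pull. In both views the tin, can and clip are unmoved, and the gripper is clear of everything.

```bash
python3 -c "
from bench import r
print(r.hand_in())"
```

```text
the job is handed in; nothing more can be done
None
```

The dial is locked in its slot beyond the tab, and the job was handed in at about 10.8 s of the 61 s allowed.

- **What I did:** I gripped the bar and pulled the dial up 11 mm. I turned it clockwise past the tab, which measured about 0.80 rad from the home line. Probing lightly at 0.87 and 0.91 rad met the springy land, with readings of up to 8 N. At 0.95 rad the key dropped into the slot, so I pushed it home to a 9 N stop, let go and backed straight up.
- **Last checks:** The bar top is at 0.102 m, the same height as before the pull. The bar points 0.95 rad clockwise of the home line, about 0.15 rad beyond the tab. The gripper is clear with no contact force, and the other things look unmoved in the wrist and side pictures.
- **Disagreements:**
    - Just after the key dropped in, the vertical force read about -2.5 N where I expected a push back. A picture showed the dial 6 mm lower, so I took this as friction and carried on.
    - Triangulating the home line put it at 0.068 m, against about 0.058 m for the plate from depth. I did not use that value, since the bar's height agreed in both wrist views.

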